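# Clear the jammed amplifier-foot feeder

### The job

A stray big orange ball foot has jammed the outlet of the feeder for small amplifier feet. Reach in under the lamp bar with the fingers, nudge the orange ball back up the lane until it drops over the crest and stays in the recess at the top, and let the three small brass feet run out and come to rest in the blue catch tray. Do not bump the lamp bar and leave the other things on the bench where they are.

Things in the scene. Friction and masses are not known exactly. Their poses are not given: they have to be found in the camera images.
- feeder: The feeder, fixed to the table: black base plate (197 x 355 x 8 mm, x = -55 to 142, y = -155 to 200) with a straight open-topped metal lane along its y axis. Origin on the table under the lane's centre line; z up, +y up the lane, +x away from the robot at yaw 0. Lane 56 mm wide inside (x = -28 to 28), floor rising 10 degrees to +y: floor height = 50 mm + 0.176 y; side walls 5 mm thick, 24 mm above floor.
- feeder_outlet (a point): middle of the outlet on the lane floor, feeder frame (0, -15, 47) mm: two red round posts (20 mm across, axes at x = -30 and 30, y = -21, tops 62 mm above the table) narrow the lane to 40 mm there; the blue catch tray lies below it
- feeder_mouth (a point): where the side lane joins the lane, feeder frame (30, 6, 55) mm, on its floor: a gap in the +x wall from y = -12 to +24 mm. The side lane is open-topped, 36 mm wide, runs to x = 136 mm and falls 12 degrees towards the main lane; the small feet wait in it in a row
- feeder_crest (a point): upper end of the lane floor, on the centre line; feeder frame (0, 100, 68) mm. Beyond this edge the floor drops 10 mm into the recess
- feeder_recess (a point): centre of the floor of the recess at the upper end of the lane, feeder frame (0, 129, 58) mm: a blue-floored level pocket 56 mm wide and 58 mm long (y = 100 to 158 mm) whose walls on the other three sides stand 32 mm above its floor. A big foot that has rolled over the crest stays in it
- feeder_tray (a point): centre of the floor of the blue catch tray under the outlet, feeder frame (0, -72, 26) mm: 90 mm wide (x), 106 mm long, walls up to 56 mm above the table
- lamp_edge (a point): middle of the lower edge, nearest the robot, of the white lamp bar; feeder frame (8, 20, 165) mm. The bar is 345 mm long (y), from here to x = 38 and z = 210 mm, so it stands over the back half of the lane. It leaves no room for a gripper held upright over the lane; one leaning back towards -x by 30 to 45 degrees, fingertips pointing forward and down under the bar, fits
- lamp: the lamp bar with its two 12 mm round posts (x = 23, y = -146 and +188 mm), rigid part of the feeder; its origin coincides with the feeder's
- big_center (a point): centre of the orange ball foot, a stray from a larger set: a smooth plastic ball of 50 mm diameter, about 75 g, loose. At the start it lies in the lane against the red posts (centre near y = -6 mm, 25 mm above the lane floor), too large to pass, and dams up the small feet. It rolls freely and rolls back down if let go before the crest
- big: the same orange ball (its axes turn as it rolls; use big_center)
- foot0_center (a point): centre of a small brass-coloured ball foot, 30 mm diameter, about 50 g, loose, first (next to the orange ball) in the side lane; it rolls down and out through the outlet by itself once the orange ball and whatever pushes it have passed the side lane
- foot0: the same small foot (its axes turn as it rolls)
- foot1_center (a point): centre of a small brass-coloured ball foot, 30 mm diameter, about 50 g, loose, second in the side lane; it rolls down and out through the outlet by itself once the orange ball and whatever pushes it have passed the side lane
- foot1: the same small foot (its axes turn as it rolls)
- foot2_center (a point): centre of a small brass-coloured ball foot, 30 mm diameter, about 50 g, loose, third in the side lane; it rolls down and out through the outlet by itself once the orange ball and whatever pushes it have passed the side lane
- foot2: the same small foot (its axes turn as it rolls)
- driver: bystander: a screwdriver with a red handle lying on the table; origin at its underside
- heatsink: bystander: a finned aluminium heat sink, 100 x 70 x 40 mm; origin at its underside
- board: bystander: a green circuit board, 90 x 60 mm with parts up to 25 mm high; origin at its underside
- reel: bystander: a steel ring-shaped spool, 64 mm across, 35 mm high; origin at its underside
- cup: bystander: an open grey plastic cup, 70 mm across, 60 mm high; origin at its underside
- meter: bystander: a yellow hand multimeter lying flat, 150 x 75 x 41 mm; origin at its underside
- knob_spare: bystander: a black knob, 32 mm across, 18 mm high, standing on the feeder's base plate behind the lane; origin at its underside

How it is judged (in metres and radians):
At the end, for the whole second after the job is handed in: The orange ball rests in the recess (its centre within 12 mm across and 16 mm along of the recess's centre, 18 to 32 mm above its floor), and all three small feet rest inside the catch tray; all balls at rest (under 0.04 m/s for the big one, 0.05 m/s for the small) (x of big_center in the frame of feeder_recess between -0.012 and 0.012 m and y of big_center in the frame of feeder_recess between -0.016 and 0.016 m and z of big_center in the frame of feeder_recess between 0.018 and 0.032 m and linear speed of big below 0.04 m/s and x of foot0_center in the frame of feeder_tray between -0.048 and 0.048 m and y of foot0_center in the frame of feeder_tray between -0.056 and 0.052 m and z of foot0_center in the frame of feeder_tray between 0.005 and 0.03 m and linear speed of each of foot0, foot1, foot2 below 0.05 m/s and x of foot1_center in the frame of feeder_tray between -0.048 and 0.048 m and y of foot1_center in the frame of feeder_tray between -0.056 and 0.052 m and z of foot1_center in the frame of feeder_tray between 0.005 and 0.03 m and x of foot2_center in the frame of feeder_tray between -0.048 and 0.048 m and y of foot2_center in the frame of feeder_tray between -0.056 and 0.052 m and z of foot2_center in the frame of feeder_tray between 0.005 and 0.03 m); the robot touches nothing.
It fails at once if a bystander is pushed more than 30 mm from where it was (distance of any of driver, heatsink, board, reel, cup, meter, knob_spare from where it was at the start of the episode above 0.03 m).
It fails at once if the lamp bar is bumped with more than 10 N (contact force between anything else and lamp above 10 N).
It also fails if it takes over 43 s, if anything falls off the work surface, if the arm or the gripper's body presses on something with over 40 N, if the wrist force passes 120 N, or if a joint passes its speed limit or range.

### The arm

A 7-joint arm with a two-finger parallel gripper is mounted at the origin on the work surface. World frame = base frame: x ahead of the robot, y to its left, z up, the work surface at z = 0. Lengths are in mm, angles in rad, forces in N, time in s.
With the tool pointing down it reaches from about 425 to 875 mm from the base axis. Payload 4.7 kg.
Tool frame: the origin (TCP) lies at the very end of the fingers, on their centre line; the grasp point (between the pads) lies 19 mm behind it (pinch_z is the distance from the TCP to the grasp point, in mm); x points along the fingers, z is the direction in which the jaws open and shut, and the axes are right-handed (so a half turn about x gives the same grasp; the last joint's range is limited). The gripper opens to 87 mm and grips with 3 to 60 N. Pads are 19 mm wide; open, the fingers measure 117 mm over their backs; the gripper's body (75 mm by 190 mm) begins 51 mm behind the grasp point.
Start: joints at [1.234, 0.321, -0.07, 1.45, 0.023, 1.371, -0.057], TCP at [223.353, -610.444, 200.087] pointing down, gripper open.
Joint ranges: [-2.86, 2.86], [-0.3, 2.09], [-1.38, 1.24], [0.06, 2.45], [-1.56, 4.7], [0.09, 2.05], [-2.69, 2.69]. Speed limits (rad/s): [2.57, 2.57, 3.14, 3.14, 3.14, 3.14, 3.14].

### API

Orientations are given as a rotation vector (axis times angle).
In Python, from cell import * gives the robot as it stands. Calls block until the motion is done:
- movep(position, orientation): joint-space move of the TCP to a pose.
- line_to(position, rot=None, v=150, max_force=None): straight line of the TCP; rot=None keeps the orientation; v is the mean speed in mm/s. With max_force (N) it stops when the force on the tool has changed by that much, and returns True; else False.
- move_j(angles): joint-space move.
- ungrasp() and clamp(grip_force=None): open the fingers fully, or close them until they stop; grip_force is the grip in N (None keeps the last).
- hold(seconds).
- solve_ik(position, orientation): joint angles nearest the present ones, or None.
- get_state(): the state.
- grab_frame(name): name is "side" or "top"; returns the picture (420x560x3 uint8, red, green, blue); there is no depth.
- camera_params(name): a dict with "intrinsics" (3x3 intrinsics, pixels), "pose" (4x4, takes a point from camera to world coordinates). Camera axes: x right, y up, looking along -z (the intrinsics and any distortion apply to the point x, -y, -z); pixel columns grow to the right and rows downward; lengths in mm; the calibration is good to about 2 mm. A picture is of the moment at which its call begins. camera_params takes no time and is no camera call.
A pose or a line that the arm cannot do raises IKError and nothing moves.
- sign_off(): hands the job in, once; it reports no verdict.
Trained networks look in the newest picture that a camera, given by its name, has taken for a name from the list of things; names that differ only in an ending like _2 or _b are one class to them, and where a whole thing is asked for, a point or a joint stands for the part that bears it (a point fixed in the world has none). Each returns a list of dicts, best first, with "p" (0 to 1); they miss things now and then, are a little off and sometimes report something else, mostly with a low value. They report only what shows in the picture. A call takes as long as a camera call.
- recognise(camera, label): "point" ([x, y, z] in mm, in world coordinates, good to about 4 mm: the middle of the surface that is visible of it).
- cut_out(camera, label): "pixels" (420x560 bool, what is visible of it).
The state is a dict: "time": time; "joint_pos": joint angles; "joint_velocities": joint speeds; "joint_torque": joint torques, N m; "tcp_pos": TCP position; "eef_rot": TCP orientation; "wrist_force": force on the tool from outside, world axes, zero at the start; "wrist_torque": the same for the moment, N m; "finger_gap": opening from 0.0 (shut) to 1.0 (fully open).
Only numpy, scipy, OpenCV 4.12 (cv2) and the standard library are available. Lean on these libraries where they do the work, as an engineer would, in place of code of your own. Each camera call takes 0.05 s, during which the arm holds its last target.

## Working session

There is one attempt and no reset: what is moved stays moved. The work goes in short steps, each a Python script; the robot and the scene stay as the last script left them, time stands still between calls to the robot, and variables do not carry over. Pictures are saved under pics/ and viewed, and the job is handed in when it is done.

```bash
mkdir -p pics
python3 - <<'E'
from cell import *
import cv2
for n in("side","top"):
    im=grab_frame(n); cv2.imwrite(f"pics/{n}0.png",im[:,:,::-1])
    c=camera_params(n); print(n,c)
    for l in ("feeder_outlet","feeder_mouth","feeder_crest","feeder_recess","feeder_tray","lamp_edge","big_center","foot0_center","knob_spare"):
        r=recognise(n,l); print(l,[(d["p"],[round(float(v)) for v in d["point"]]) for d in r[:3]])
print(get_state())
E
```

```text
side {'intrinsics': array([[506.8621917 ,   0.        , 284.45457031],
       [  0.        , 506.8621917 , 214.61776066],
       [  0.        ,   0.        ,   1.        ]]), 'pose': array([[ 6.87502720e-01, -5.47466220e-01,  4.77096162e-01,
         1.22171175e+03],
       [ 7.26137329e-01,  5.11003351e-01, -4.60000168e-01,
        -6.54387084e+02],
       [ 8.03681593e-03,  6.62688700e-01,  7.48851853e-01,
         1.18528548e+03],
       [ 0.00000000e+00,  0.00000000e+00,  0.00000000e+00,
         1.00000000e+00]])}
feeder_outlet [(0.57, [666, -90, 27]), (0.4, [513, -478, 36])]
feeder_mouth [(0.67, [666, -96, 24])]
feeder_crest [(0.58, [667, -91, 22])]
feeder_recess [(0.85, [668, -96, 25])]
feeder_tray [(0.96, [664, -94, 28])]
lamp_edge [(0.59, [649, -88, 211])]
big_center [(0.72, [662, -95, 28]), (0.65, [635, -95, 86])]
foot0_center [(0.38, [656, -76, 83])]
knob_spare [(0.67, [698, 62, 29]), (0.57, [660, -93, 25])]
top {'intrinsics': array([[488.74310307,   0.        , 281.04805157],
       [  0.        , 488.74310307, 205.74871855],
       [  0.        ,   0.        ,   1.      
[... 791 characters left out ...]
': array([ 1.23413843,  0.32101282, -0.07013392,  1.45049387,  0.02259051,
        1.37083018, -0.0569155 ]), 'joint_velocities': array([-1.01548389e-03,  6.16618540e-04, -7.20834423e-04,  8.00796579e-05,
       -7.95243879e-04,  1.13543814e-03, -2.11662238e-03]), 'joint_torque': array([ 1.28736142e-04, -4.91106033e+01, -4.03151913e-01, -3.12774789e+01,
       -6.34561270e-02,  3.36346531e-02, -5.55712329e-07]), 'tcp_pos': array([ 223.3488002 , -610.43443591,  200.0815374 ]), 'eef_rot': array([ 0.94698459,  1.35495729, -0.94705952]), 'wrist_force': array([ 0.30914807, -0.34055129,  0.10208549]), 'wrist_torque': array([ 0.02221484, -0.02347756, -0.04774891]), 'finger_gap': 1.0012152134292591}
```

View pics/side0.png

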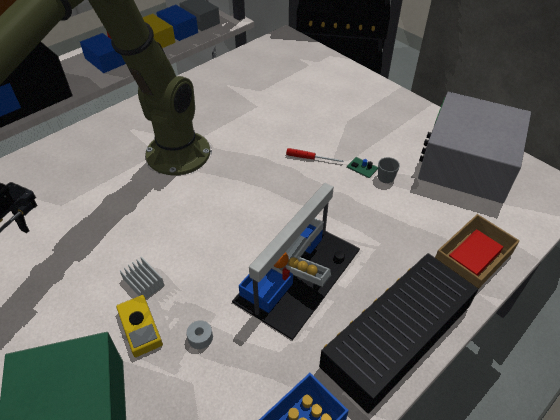

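View pics/top0.png

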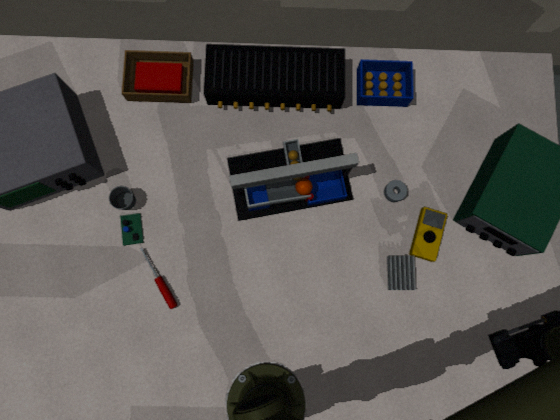

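```bash
ls -la
python3 - <<'E'
import cv2
for n,(x0,y0,x1,y1) in {"side0":(130,150,330,300),"top0":(215,40,395,175)}.items():
    im=cv2.imread(f"pics/{n}.png")[y0:y1,x0:x1]
    cv2.imwrite(f"pics/{n}_z.png",cv2.resize(im,None,fx=4,fy=4,interpolation=cv2.INTER_CUBIC))
E
```

```text
total 12
drwxr-xr-x  3 agent agent 4096 Dec  7 06:53 .
drwxr-xr-x 23 root  root  4096 Dec  7 06:53 ..
drwxr-xr-x  2 agent agent 4096 Dec  7 06:53 pics
```

View pics/top0_z.png

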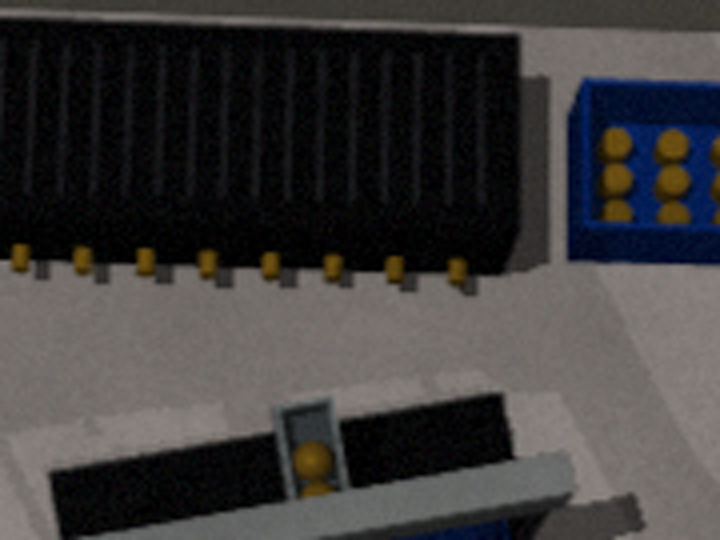

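View pics/side0_z.png

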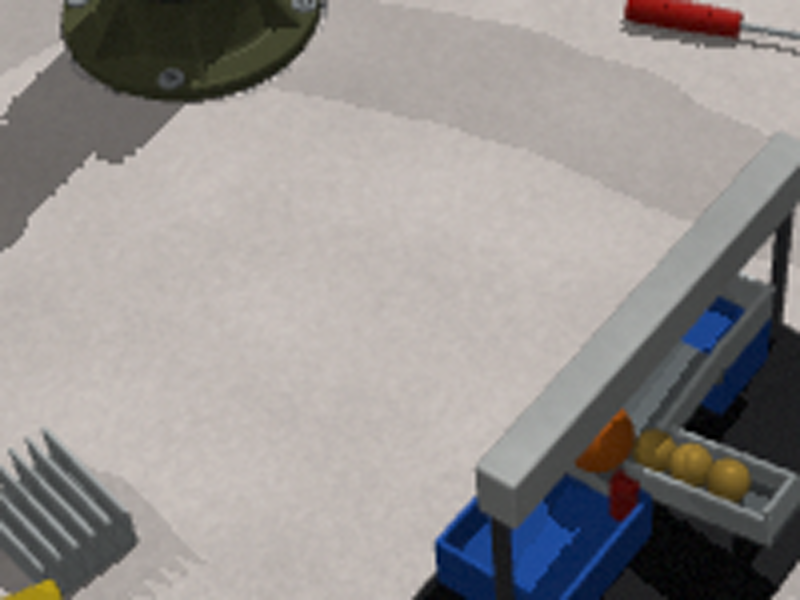

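Run:
```python
import cv2
for n,(x0,y0,x1,y1) in {"side0":(225,175,370,345),"top0":(220,125,385,225)}.items():
    im=cv2.imread(f"pics/{n}.png")[y0:y1,x0:x1]
    im=cv2.convertScaleAbs(im,alpha=1.5,beta=15)
    f=3.5 if n=="side0" else 4.8
    im=cv2.resize(im,None,fx=f,fy=f,interpolation=cv2.INTER_CUBIC)
    for i in range(x0-x0%10+10,x1,10):
        cv2.putText(im,str(i),(int((i-x0)*f),8),0,.3,(0,255,255)); cv2.line(im,(int((i-x0)*f),10),(int((i-x0)*f),14),(0,255,255))
    for i in range(y0-y0%10+10,y1,10):
        cv2.putText(im,str(i),(0,int((i-y0)*f)),0,.3,(0,255,255))
    cv2.imwrite(f"pics/{n}_y.png",im)
```

```text
(no output)
```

View pics/top0_y.png

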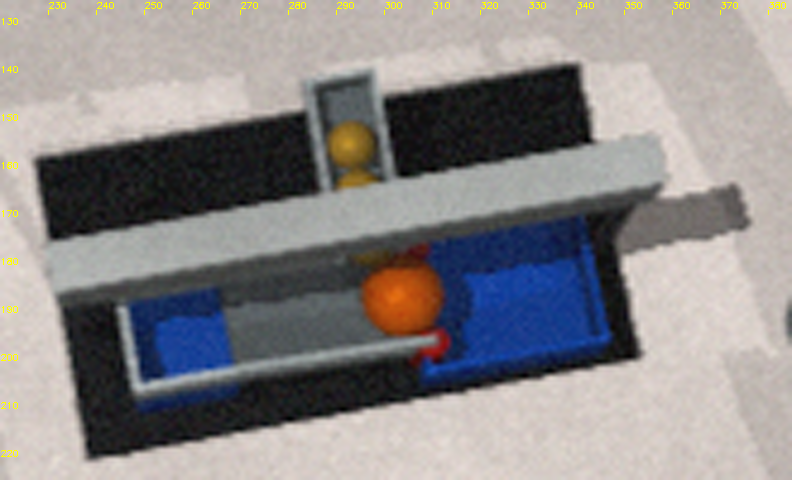

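View pics/side0_y.png

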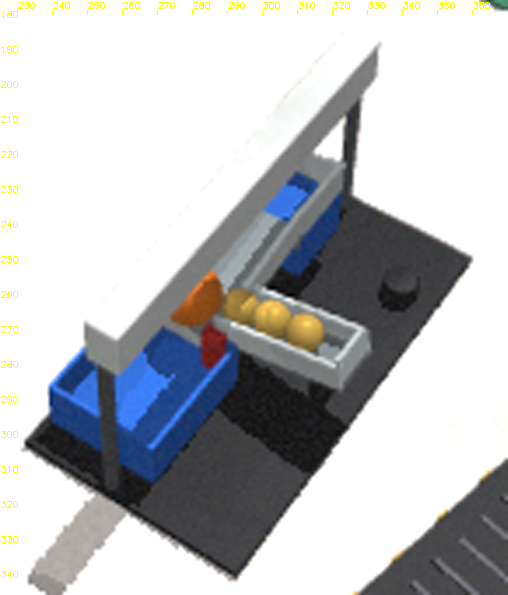

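```bash
cat > h.py <<'E'
import numpy as np
def proj(P,c):
    M=np.linalg.inv(c["pose"]); q=(np.atleast_2d(P)@M[:3,:3].T+M[:3,3])*[1,-1,-1]
    u=q@c["intrinsics"].T; return u[:,:2]/u[:,2:]
def f2w(p,q):
    c,s=np.cos(q[2]),np.sin(q[2]); p=np.atleast_2d(p).astype(float); z=p[:,2]+(q[3] if len(q)>3 else 0)
    return np.c_[q[0]+c*p[:,0]-s*p[:,1], q[1]+s*p[:,0]+c*p[:,1], z]
E
python3 - <<'E'
from h import *
from cell import *
from scipy.optimize import least_squares
T=[((-55,200,8),(88,459)),((142,200,8),(37,158)),((142,-155,8),(580,64)),((-55,-155,8),(640,354)),((38,192.5,210),(46,242)),((38,-152.5,210),(662,135)),((8,-152.5,165),(664,184)),((8,192.5,165),(60,304))]
S=[((-55,-155,8),(25,443)),((142,-155,8),(237,575)),((142,200,8),(471,259)),((8,-152.5,210),(86,318)),((38,192.5,210),(380,44)),((8,-152.5,165),(90,356))]
ct,cs=camera_params("top"),camera_params("side")
Tp=np.array([a for a,_ in T]);Tu=np.array([b for _,b in T])/4.8+[220,125]
Sp=np.array([a for a,_ in S]);Su=np.array([b for _,b in S])/3.5+[225,175]
def res(q,w=(1,1)): return np.r_[w[0]*(proj(f2w(Tp,q),ct)-Tu).ravel(),w[1]*(proj(f2w(Sp,q),cs)-Su).ravel()]
for w in((1,1),(1,0),(0,1)):
    r=least_squares(lambda q:res(q,w),[630,-80,0.1],loss="soft_l1"); print(w,r.x, r.cost)
    if w==(1,1): print(res(r.x).reshape(-1,2).round(1).tolist()); q=r.x
print(proj(f2w([[0,-6,73.9]],q),ct),"ball meas",np.array([402,299])/4.8+[220,125])
for l,p in dict(crest=(0,100,68),recess=(0,129,58),tray=(0,-72,26),outlet=(0,-15,47),lamp=(8,20,165),knob=(0,0,0)).items(): print(l,f2w([p],q).round(1))
E
```

```text
(1, 1) [ 6.19254072e+02 -8.58184589e+01  2.16538764e-01] 17.04886669568449
[[-0.4, -1.2], [-1.2, -1.0], [-1.4, -2.1], [-0.2, -1.2], [0.0, -1.6], [-0.3, -2.9], [-1.3, 1.8], [0.4, -0.0], [-0.9, -0.8], [-0.5, -0.9], [-0.6, -1.4], [-2.6, 1.2], [-0.9, -1.3], [-2.9, 1.2]]
(1, 0) [ 6.15094891e+02 -8.71488625e+01  2.08724982e-01] 5.111423076226482
(0, 1) [ 6.22566933e+02 -8.40475161e+01  2.12611825e-01] 4.732225714165298
[[303.04424345 184.65089969]] ball meas [303.75       187.29166667]
crest [[597.8  11.8  68. ]]
recess [[591.5  40.2  58. ]]
tray [[ 634.7 -156.1   26. ]]
outlet [[ 622.5 -100.5   47. ]]
lamp [[622.8 -64.6 165. ]]
knob [[619.3 -85.8   0. ]]
```

```bash
cat > fit.py <<'E'
from h import *
from cell import *
import cv2
from scipy.optimize import least_squares
T=[((-55,200,8),(88,459)),((142,200,8),(37,158)),((142,-155,8),(580,64)),((-55,-155,8),(640,354)),((38,192.5,210),(46,242)),((38,-152.5,210),(662,135)),((8,192.5,165),(60,304))]
S=[((-55,-155,8),(25,443)),((142,-155,8),(237,575)),((142,200,8),(471,259)),((8,-152.5,210),(86,318)),((38,192.5,210),(380,44)),((8,-152.5,165),(90,356))]
ct,cs=camera_params("top"),camera_params("side")
Tp=np.array([a for a,_ in T]);Tu=(np.array([b for _,b in T])+.5)/4.8+[220,125]-.5
Sp=np.array([a for a,_ in S]);Su=(np.array([b for _,b in S])+.5)/3.5+[225,175]-.5
def res(q,w=(1,1)): return np.r_[w[0]*(proj(f2w(Tp,q),ct)-Tu).ravel(),w[1]*(proj(f2w(Sp,q),cs)-Su).ravel()]
for w in((1,1),(1,0),(0,1)):
    r=least_squares(lambda q:res(q,w),[630,-80,0.1],loss="soft_l1"); print(w,r.x, r.cost)
    if w==(1,1): print(res(r.x).reshape(-1,2).round(1).tolist()); q=r.x
Z=lambda y:50+.176*y
L=[]
def box(x0,x1,y0,y1,z): L.append([(x0,y0,z),(x1,y0,z),(x1,y1,z),(x0,y1,z),(x0,y0,z)])
box(-55,142,-155,200,8); box(8,38,-152.5,192.5,165); box(8,38,-152.5,192.5,210)
box(-28,28,100,158,58); box(-45,45,-125,-19,56); box(-28,28,100,158,90)
for x in(-33,-28,28,33): L.append([(x,-20,Z(-20)+24),(x,100,Z(100)+24)])
for xc in(-30,30): L.append([(xc+10*np.cos(a),-21+10*np.sin(a),62) for a in np.linspace(0,6.28,20)])
for n,(x0,y0,x1,y1),f,c in(("side",(225,175,370,345),3.5,cs),("top",(220,125,385,225),4.8,ct)):
    im=cv2.imread(f"pics/{n}0.png")[y0:y1,x0:x1]
    im=cv2.resize(cv2.convertScaleAbs(im,alpha=1.5,beta=15),None,fx=f,fy=f,interpolation=cv2.INTER_CUBIC)
    for l in L:
        u=((proj(f2w(l,q),c)-[x0,y0]+.5)*f-.5).round().astype(int); cv2.polylines(im,[u],False,(0,255,0),1)
    cv2.imwrite(f"pics/{n}_ov.png",im)
E
python3 fit.py
```

```text
(1, 1) [ 6.18275828e+02 -8.47214766e+01  2.11935416e-01] 10.551961528619504
[[-0.5, -0.7], [-1.0, -0.7], [-1.1, -1.3], [-0.2, -0.3], [0.0, -1.1], [-0.2, -2.0], [0.3, 0.4], [-0.6, -1.1], [-0.5, -1.0], [-0.0, -1.2], [-2.4, 0.9], [-0.3, -1.1], [-2.7, 1.0]]
(1, 0) [ 6.15333098e+02 -8.56016397e+01  2.05000401e-01] 1.7137475890747809
(0, 1) [ 6.21109419e+02 -8.39802592e+01  2.12813841e-01] 4.644831718798125
```

View pics/top_ov.png

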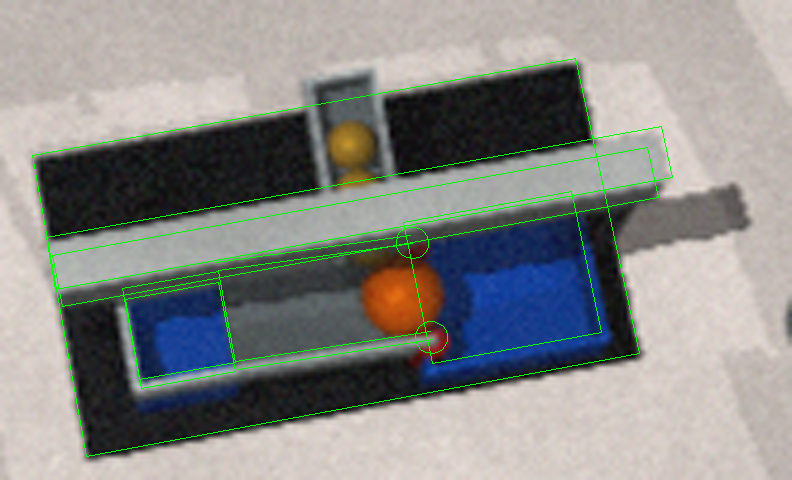

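View pics/side_ov.png

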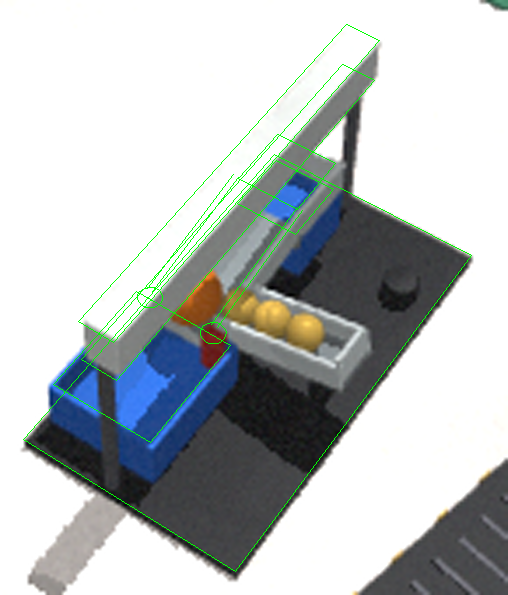

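Run:
```python
import cv2
for k,(n,(x0,y0,x1,y1),f) in enumerate([("side0",(235,245,335,320),8),("side0",(270,175,370,250),8),("top0",(220,150,310,217),8.8),("top0",(295,130,385,197),8.8)]):
    im=cv2.imread(f"pics/{n}.png")[y0:y1,x0:x1]
    im=cv2.resize(im,None,fx=f,fy=f,interpolation=cv2.INTER_LINEAR)
    if n=="top0": im=cv2.convertScaleAbs(im,alpha=1.4,beta=10)
    for i in range(x0,x1,10):
        p=int((i-x0+.5)*f); cv2.line(im,(p,0),(p,im.shape[0]),(0,255,255) if i%50==0 else (90,160,90),1)
        cv2.putText(im,str(i),(p,10),0,.4,(255,0,255))
    for i in range(y0,y1,10):
        p=int((i-y0+.5)*f);cv2.line(im,(0,p),(im.shape[1],p),(90,160,90),1); cv2.putText(im,str(i),(0,p),0,.4,(255,0,255))
    cv2.imwrite(f"pics/q{k}.png",im)
```

```text
(no output)
```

View pics/q0.png

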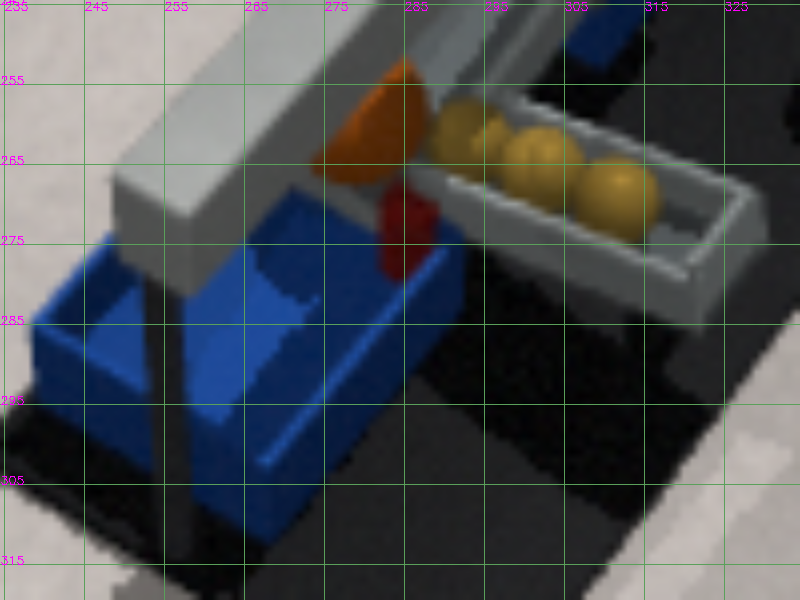

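View pics/q1.png

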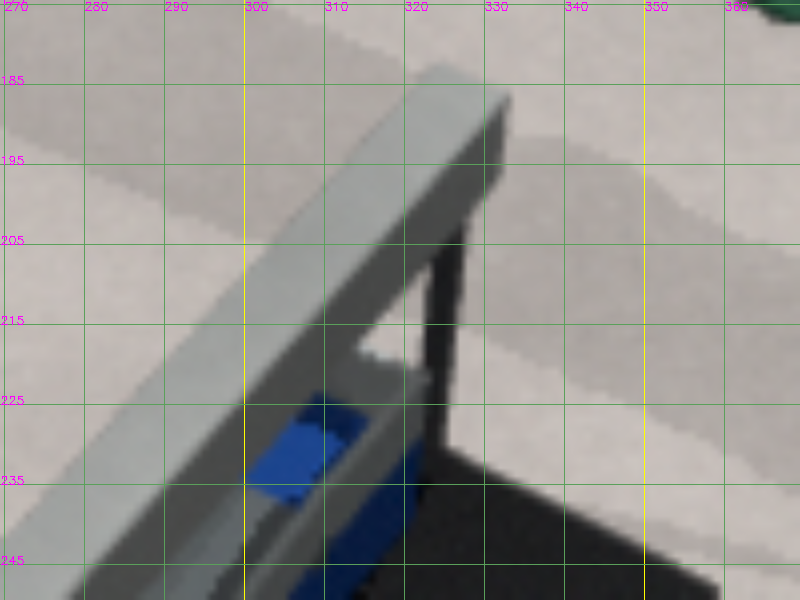

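View pics/q2.png

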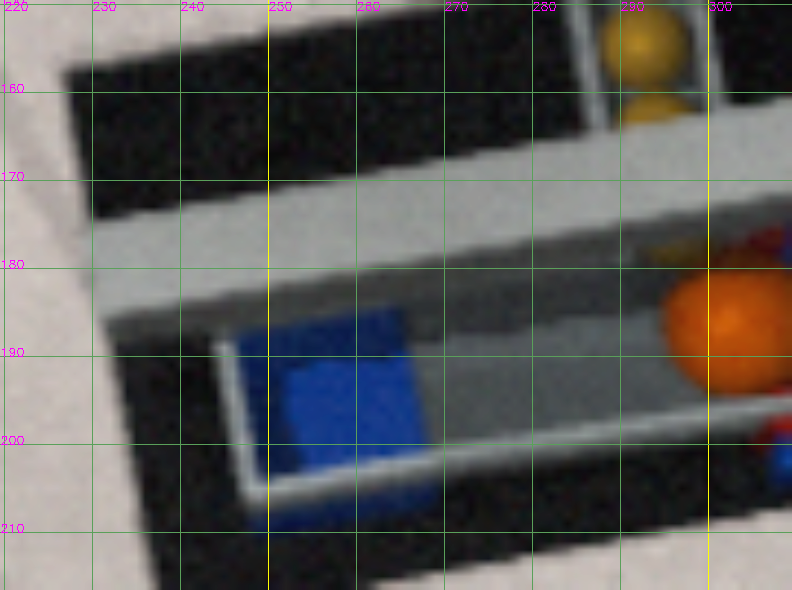

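View pics/q3.png

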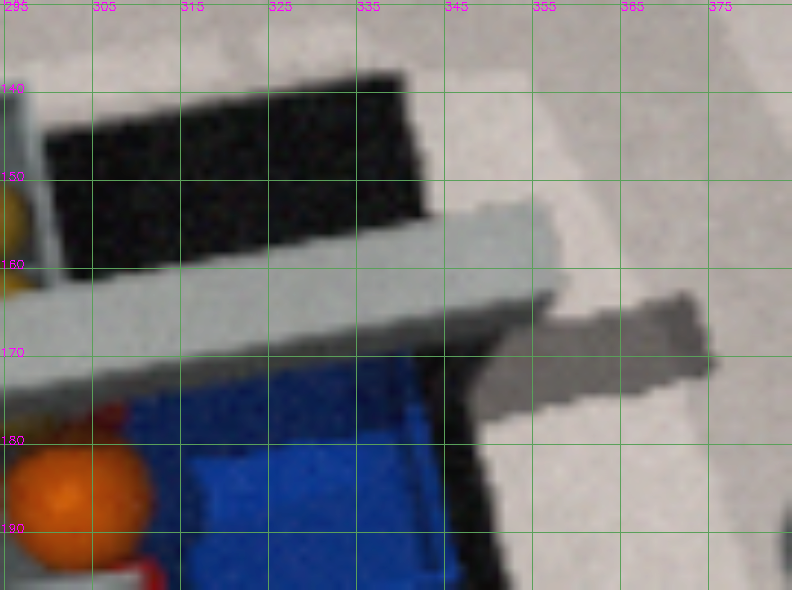

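```bash
cat > fit2.py <<'E'
from h import *
from cell import *
from scipy.optimize import least_squares
from scipy.spatial.transform import Rotation as R
S=[((8,-152.5,210),(248.5,266.5)),((38,-152.5,210),(258.25,271.4)),((38,-152.5,165),(258.6,281.75)),((8,-152.5,165),(249,276)),((38,192.5,210),(333.5,186.4)),((8,192.5,210),(324.1,182.6)),((142,200,8),(359.25,247.4)),((-55,-155,8),(231.6,301.2)),((142,-155,8),(292.2,338.9))]
T=[((142,200,8),(226.8,157.7)),((38,192.5,210),(229.7,174.5)),((8,192.5,210),(231.2,185.6)),((8,-152.5,210),(358.4,160.2)),((38,-152.5,210),(356.8,152.2)),((8,-152.5,165),(355.9,165)),((142,-155,8),(340.3,137.7)),((-28,158,90),(249.3,204)),((-33,163,90),(247.3,206)),((0,-6,73.9),(303.4,186.4)),((-55,200,8),(237.9,220.2)),((-55,-155,8),(352.9,198.4))]
cams=[camera_params("side"),camera_params("top")]
D=[S,T]
def adj(c,d):
    d2=dict(c); P=c["pose"].copy(); P[:3,:3]=P[:3,:3]@R.from_rotvec(d[:3]/1000).as_matrix(); P[:3,3]+=d[3:]; d2["pose"]=P; return d2
def res(p,use=(0,1),sig=2.):
    o=[]
    for k in use:
        c=adj(cams[k],p[3+6*k:9+6*k])
        o.append((proj(f2w([a for a,_ in D[k]],p[:3]),c)-[b for _,b in D[k]]).ravel()/0.4)
    return np.r_[np.concatenate(o),p[3:]/sig]
if __name__=="__main__":
  for sig in(2,.01,):
   for use in((0,1),(0,),(1,)):
    r=least_squares(lambda p:res(p,use,sig),np.r_[620,-85,.21,np.zeros(12)],loss="soft_l1")
    print(sig,use,r.x[:3].round(3),"cost",r.cost.round(1),r.x[3:].round(1))
    if use==(0,1): print((r.fun[:-12].reshape(-1,2)*.4).round(1).tolist())
E
python3 fit2.py
```

```text
2 (0, 1) [ 6.18741e+02 -8.02890e+01  2.14000e-01] cost 33.2 [ 1.7 -1.2  1.5  0.3 -0.5  0.5  1.2  3.2 -0.3 -0.3  0.5  3. ]
[[-0.6, -0.2], [-0.1, 0.9], [0.1, 1.4], [-0.3, 1.2], [-0.0, -0.1], [-0.1, -0.8], [0.3, 0.2], [0.3, -1.1], [0.4, -1.1], [-0.2, -0.1], [-0.3, 0.1], [0.2, -0.0], [1.2, 1.8], [0.4, -1.0], [0.7, 1.2], [-0.9, -0.5], [-0.5, 0.2], [0.1, 0.2], [-0.6, -0.9], [-0.0, -0.1], [0.0, 0.1]]
2 (0,) [ 6.16939e+02 -7.77590e+01  2.13000e-01] cost 14.7 [ 3.  -1.5  1.2 -0.   0.   0.6  0.   0.   0.   0.   0.   0. ]
2 (1,) [ 6.19807e+02 -8.32330e+01  2.14000e-01] cost 18.1 [-0.   0.   0.   0.  -0.   0.   1.7  1.5 -0.2  0.  -0.   2.8]
0.01 (0, 1) [ 6.18423e+02 -8.43940e+01  2.19000e-01] cost 46.2 [ 0.  0.  0. -0. -0.  0.  0.  0.  0.  0.  0.  0.]
[[-1.2, 0.1], [-0.6, 1.1], [-0.4, 1.6], [-0.8, 1.5], [-0.9, -0.6], [-1.0, -1.2], [-0.2, -0.4], [-0.1, -0.8], [0.3, -1.1], [-0.9, -0.4], [-0.6, -0.2], [-0.1, -0.3], [1.1, 0.9], [0.2, -1.8], [0.6, 0.3], [-1.4, -1.4], [-0.7, -0.1], [-0.1, -0.0], [-0.9, -1.5], [-0.3, -0.3], [-0.2, -0.7]]
0.01 (0,) [ 6.19678e+02 -8.32440e+01  2.13000e-01] cost 16.4 [ 0. -0.  0. -0. -0.  0.  0.  0.  0.  0.  0.  0.]
0.01 (1,) [ 6.16874e+02 -8.54320e+01  2.14000e-01] cost 19.3 [-0. -0.  0. -0.  0.  0.  0.  0. -0. -0.  0.  0.]
```

```bash
cat > plan.py <<'E'
from h import *
from scipy.spatial.transform import Rotation as R
Q=[618.5,-83.5,0.214]
TH=np.deg2rad(42)
def rot(sgn,th=TH):
    c,s=np.cos(Q[2]),np.sin(Q[2]); Y=np.array([[c,-s,0],[s,c,0],[0,0,1]])
    x=Y@[np.sin(th),0,-np.cos(th)]; z=Y@[0,sgn,0]
    return R.from_matrix(np.c_[x,np.cross(z,x),z]).as_rotvec()
def tcp(y,x=5,h=16,back=0,th=TH):
    return f2w([[x-back*np.sin(th),y,50+.176*y+h+back*np.cos(th)]],Q)[0]
E
python3 - <<'E'
from plan import *
from cell import *
for s in(1,-1):
    for y,b in((-58,150),(-58,0),(-20,0),(30,0),(75,0),(75,150)):
        j=solve_ik(tcp(y,back=b),rot(s)); print(s,y,b,tcp(y,back=b).round(0),None if j is None else np.round(j,2))
E
```

```text
1 -58 150 [ 538. -160.  167.] None
1 -58 0 [ 636. -139.   56.] [ 1.58  0.45 -1.29  2.19  0.    0.21  2.25]
1 -20 0 [ 628. -102.   62.] [ 1.52  0.3  -1.25  2.24 -0.51  0.2   2.64]
1 30 0 [617. -53.  71.] None
1 75 0 [607.  -9.  79.] [-1.18 -0.3   1.23  2.39  0.29  0.15  1.66]
1 75 150 [509. -30. 191.] None
-1 -58 150 [ 538. -160.  167.] [ 1.01 -0.2  -0.39  2.27 -0.95  0.75 -0.12]
-1 -58 0 [ 636. -139.   56.] [ 0.89  0.17 -0.5   2.21 -1.12  0.36  0.05]
-1 -20 0 [ 628. -102.   62.] [ 0.84  0.11 -0.52  2.25 -1.14  0.34  0.01]
-1 30 0 [617. -53.  71.] [ 0.79  0.04 -0.57  2.3  -1.14  0.3  -0.1 ]
-1 75 0 [607.  -9.  79.] [ 0.77 -0.03 -0.64  2.34 -1.11  0.27 -0.23]
-1 75 150 [509. -30. 191.] None
```

Run:
```python
from plan import *
from cell import *
for d in (32,36,42):
    th=np.deg2rad(d)
    for y,b in((-58,150),(-58,100),(-58,0),(30,0),(75,0),(75,60),(75,90),(60,110),(40,110)):
        j=solve_ik(tcp(y,back=b,th=th),rot(-1,th)); print(d,y,b,None if j is None else np.round(j,2))
```

```text
32 -58 150 [ 0.95 -0.14 -0.47  2.09 -0.58  0.81 -0.55]
32 -58 100 [ 0.91 -0.04 -0.49  2.1  -0.55  0.68 -0.57]
32 -58 0 [ 0.81  0.19 -0.5   2.08 -0.46  0.45 -0.64]
32 30 0 [ 0.8   0.07 -0.64  2.17 -0.39  0.42 -0.87]
32 75 0 [ 0.82  0.02 -0.75  2.2  -0.35  0.41 -1.  ]
32 75 60 [ 0.9  -0.17 -0.74  2.21 -0.55  0.59 -0.84]
32 75 90 [ 0.9  -0.25 -0.7   2.21 -0.6   0.68 -0.79]
32 60 110 [ 0.89 -0.27 -0.64  2.2  -0.61  0.73 -0.75]
32 40 110 [ 0.9  -0.24 -0.61  2.19 -0.6   0.72 -0.72]
36 -58 150 [ 0.98 -0.17 -0.44  2.17 -0.73  0.77 -0.39]
36 -58 100 [ 0.93 -0.07 -0.46  2.17 -0.72  0.64 -0.39]
36 -58 0 [ 0.85  0.18 -0.5   2.14 -0.69  0.4  -0.4 ]
36 30 0 [ 0.8   0.05 -0.62  2.22 -0.63  0.35 -0.62]
36 75 0 [ 0.82 -0.01 -0.73  2.25 -0.58  0.34 -0.77]
36 75 60 [ 0.89 -0.21 -0.7   2.28 -0.73  0.53 -0.65]
36 75 90 [ 0.89 -0.29 -0.66  2.28 -0.76  0.63 -0.64]
36 60 110 [ 0.48 -0.28 -0.26  2.28 -0.57  0.62 -0.76]
36 40 110 [ 0.91 -0.28 -0.58  2.26 -0.75  0.68 -0.56]
42 -58 150 [ 1.01 -0.2  -0.39  2.27 -0.95  0.75 -0.12]
42 -58 100 [ 0.95 -0.08 -0.42  2.26 -0.99  0.61 -0.09]
42 -58 0 [ 0.89  0.17 -0.5   2.21 -1.12  0.36  0.05]
42 30 0 [ 0.79  0.04 -0.57  2.3  -1.14  0.3  -0.1 ]
42 75 0 [ 0.77 -0.03 -0.64  2.34 -1.11  0.27 -0.23]
42 75 60 [ 0.84 -0.24 -0.63  2.38 -1.04  0.46 -0.33]
42 75 90 None
42 60 110 None
42 40 110 [ 0.37 -0.3  -0.07  2.38 -0.77  0.52 -0.48]
```

```bash
sed -i 's/deg2rad(42)/deg2rad(36)/' plan.py
python3 - <<'E'
from plan import *
from cell import *
import cv2
clamp(10)
movep(tcp(-58,back=150),rot(-1))
line_to(tcp(-58,back=60),v=120)
s=get_state(); print(s["time"],s["tcp_pos"],s["finger_gap"],s["wrist_force"],s["joint_pos"].round(2))
for n in("side","top"): cv2.imwrite(f"pics/{n}1.png",cv2.resize(grab_frame(n)[120:330,200:400,::-1],None,fx=2.8,fy=2.8,interpolation=cv2.INTER_CUBIC))
E
```

```text
5.375 [ 601.36686839 -147.05850843  104.76496818] 0.002938427107719505 [0.61541671 0.35157622 0.97758736] [ 0.93  0.03 -0.51  2.16 -0.71  0.54 -0.4 ]
```

View pics/side1.png

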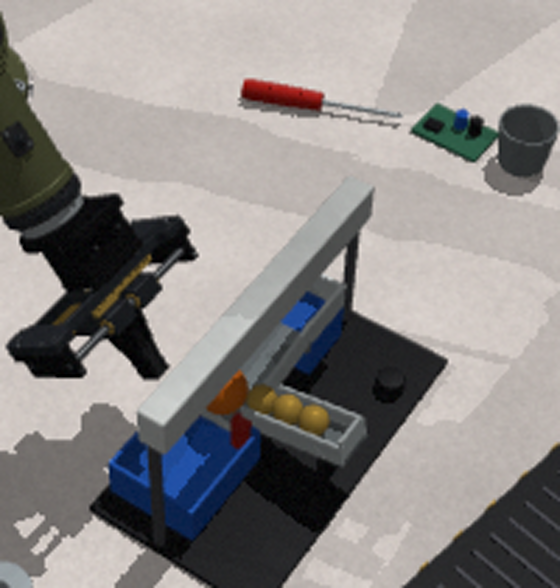

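View pics/top1.png

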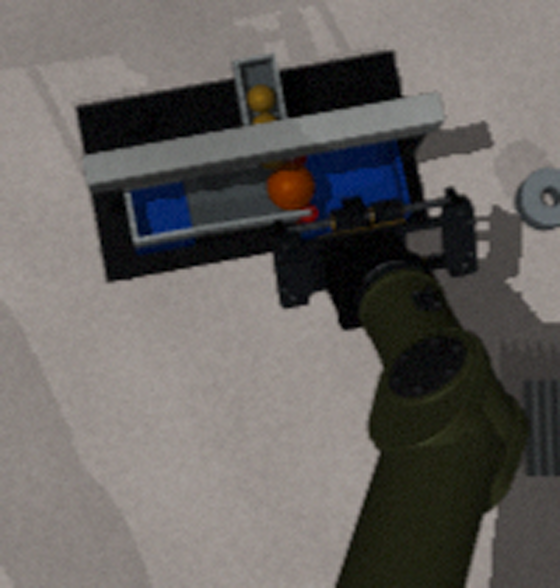

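Run:
```python
from plan import *
from cell import *
import cv2
print(line_to(tcp(-58),v=80,max_force=6)); s=get_state(); print(s["time"],s["tcp_pos"],tcp(-58),s["wrist_force"])
for n in("side","top"): cv2.imwrite(f"pics/{n}2.png",cv2.resize(grab_frame(n)[120:330,200:400,::-1],None,fx=2.8,fy=2.8,interpolation=cv2.INTER_CUBIC))
```

```text
False
6.375 [ 635.7924278  -139.29071802   56.05096521] [ 635.7034263  -139.11512495   55.792     ] [ 0.73668352 -0.17660061 -0.72345959]
```

View pics/side2.png

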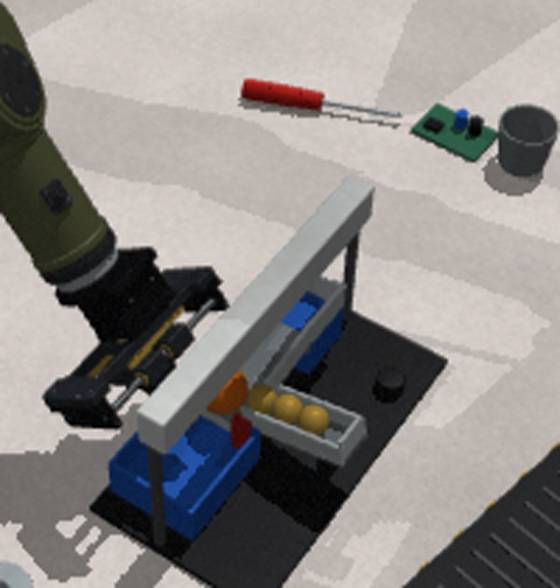

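View pics/top2.png

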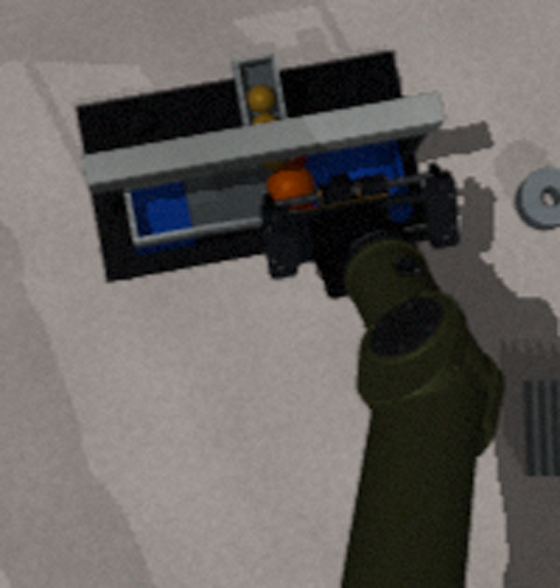

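Run:
```python
from plan import *
from cell import *
import cv2
print(line_to(tcp(-25),v=50,max_force=8)); s=get_state(); print(s["time"],s["wrist_force"])
for n in("side","top"): cv2.imwrite(f"pics/{n}3.png",cv2.resize(grab_frame(n)[120:330,200:400,::-1],None,fx=2.8,fy=2.8,interpolation=cv2.INTER_CUBIC))
```

```text
False
7.2917 [ 0.16201398 -0.09940176  0.66272065]
```

View pics/side3.png

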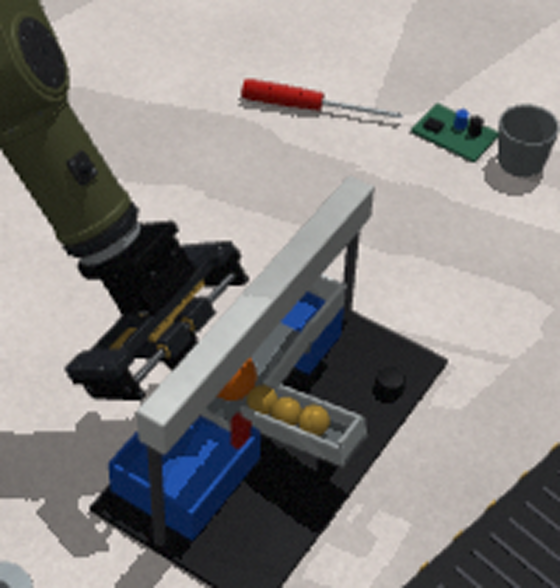

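View pics/top3.png

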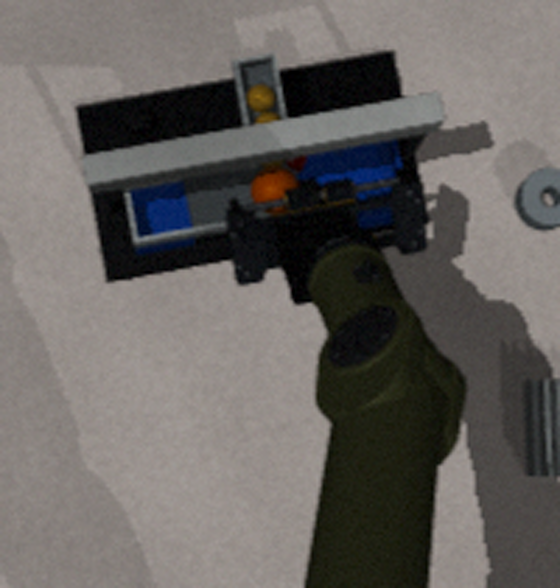

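Run:
```python
from plan import *
from cell import *
import cv2
print(line_to(tcp(40),v=80,max_force=8)); s=get_state(); print(s["time"],s["wrist_force"])
for n in("side","top"): cv2.imwrite(f"pics/{n}4.png",cv2.resize(grab_frame(n)[120:330,200:400,::-1],None,fx=2.8,fy=2.8,interpolation=cv2.INTER_CUBIC))
```

```text
False
8.3667 [ 0.03340622 -0.61574728  0.64833517]
```

View pics/side4.png

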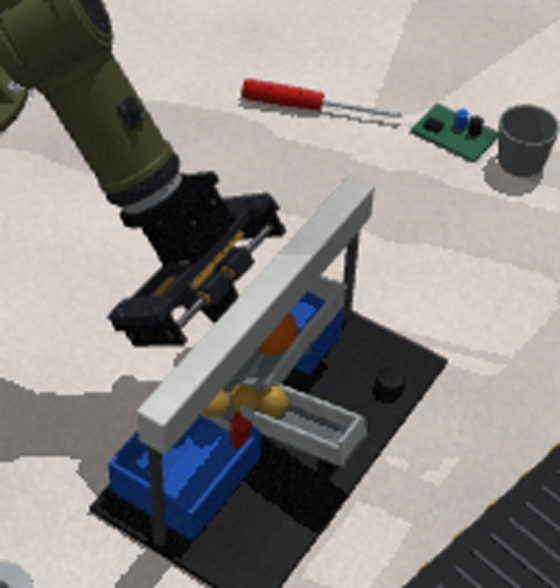

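View pics/top4.png

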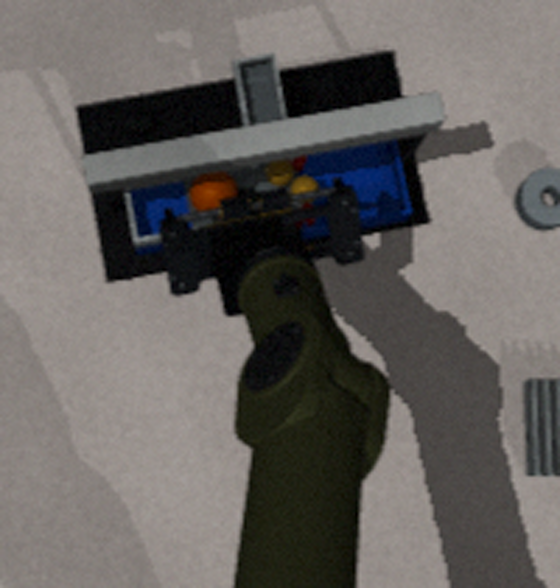

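Ball is near the crest and the feet are running out. Final push.

Run:
```python
from plan import *
from cell import *
import cv2
print(line_to(tcp(75),v=60,max_force=8)); s=get_state(); print(s["time"],s["wrist_force"])
hold(0.4)
for n in("side","top"): cv2.imwrite(f"pics/{n}5.png",cv2.resize(grab_frame(n)[120:330,200:400,::-1],None,fx=2.8,fy=2.8,interpolation=cv2.INTER_CUBIC))
```

```text
False
9.2083 [0.1795144  0.38029491 1.28619457]
```

View pics/side5.png

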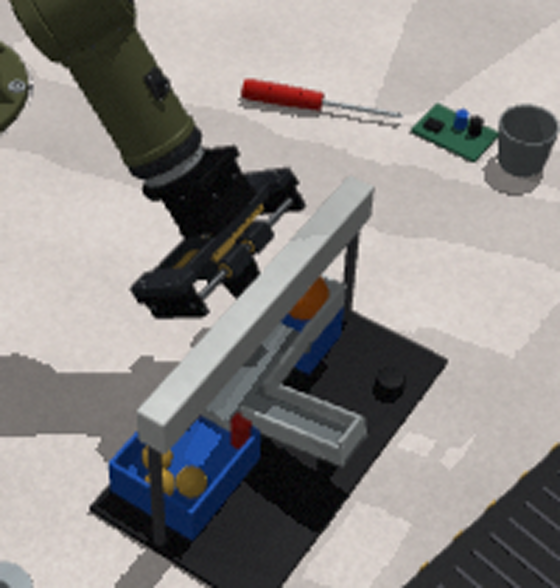

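View pics/top5.png

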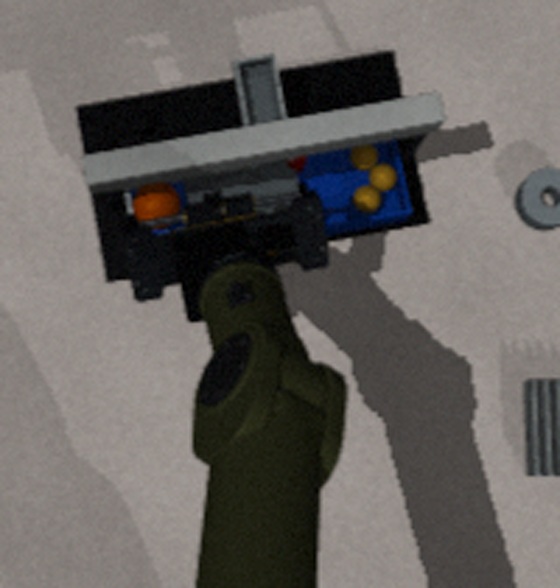

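All three feet are in the tray and the orange ball is in the recess. Withdrawing along the tool axis.

Run:
```python
from plan import *
from cell import *
import cv2
line_to(tcp(73),v=40)
line_to(tcp(73,back=85),v=80)
try: line_to(tcp(-58,back=100),v=120); line_to(tcp(-58,back=150),v=120)
except IKError as e: print("IK",e)
hold(1.5)
s=get_state(); print(s["time"],s["tcp_pos"],s["wrist_force"])
ct=camera_params("top");
for n in("side","top"):
    im=grab_frame(n); cv2.imwrite(f"pics/{n}6.png",cv2.resize(im[120:330,200:400,::-1],None,fx=2.8,fy=2.8,interpolation=cv2.INTER_CUBIC))
    if n=="top": a=im
hold(.5); b=grab_frame("top")
print("motion",np.abs(a.astype(int)-b)[150:215,235:350].max())
h=cv2.cvtColor(a,cv2.COLOR_RGB2HSV); m=cv2.inRange(h,(5,180,80),(16,255,255)); m[:150]=0;m[215:]=0;m[:,:235]=0;m[:,330:]=0
v,u=np.nonzero(m); print("ball px",u.min(),u.max(),v.min(),v.max())
print("expected for recess y 122/127/133",[proj(f2w([[0,y,83]],Q),ct).round(1).tolist() for y in(122,127,133)])
```

```text
14.4833 [ 549.52329775 -157.8207956   177.10643034] [-0.51913622  0.4844619  -0.47001515]
motion 18
ball px 248 262 189 200
expected for recess y 122/127/133 [[[258.8, 192.3]], [[257.1, 192.6]], [[255.1, 193.0]]]
```

View pics/side6.png

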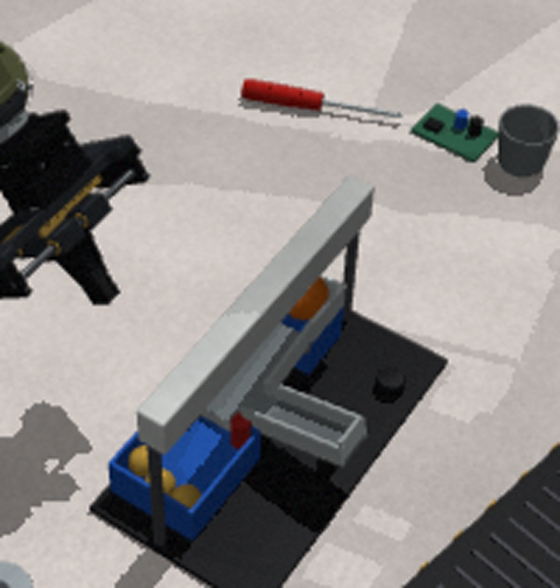

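View pics/top6.png

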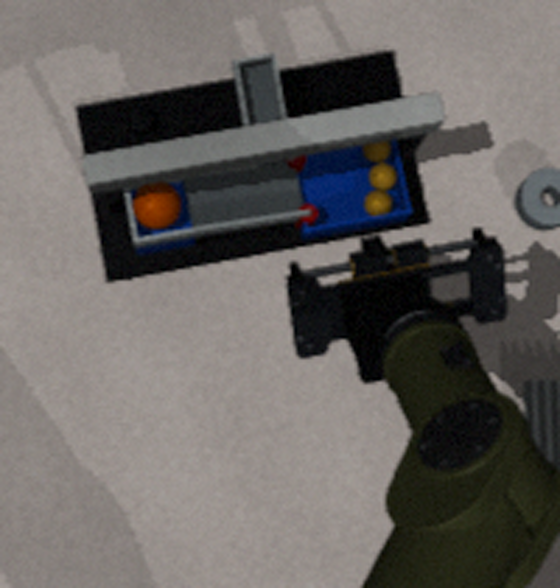

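Run:
```python
from cell import *
hold(1.0); print(get_state()["time"]); sign_off()
```

```text
16.1333
the job is handed in; nothing more can be done
```

The orange ball is in the recess and all three brass feet are in the catch tray. I handed the job in at 16.1 s of the 43 s allowed.

**What I did:** I reached under the lamp bar with the fingers closed and the gripper leaning back 36°. I pushed the orange ball up the lane and over the crest, then drew the fingers back out clear of everything. The feet ran out by themselves as the fingers passed the side lane.

**Final checks in the pictures:**
- **Orange ball:** it shows at about pixels (255, 194) in the top view, which matches a spot about 130 mm up the lane, close to the recess centre.
- **Brass feet:** the three lie in a row along the tray's outer wall.
- **At rest:** two top pictures 0.5 s apart differed by at most 18 grey levels. I took that as noise, not motion.
- **Forces:** the 8 N force stop never triggered during the pushes, and the wrist force I read stayed below about 2 N. I saw no contact with the lamp bar, and the bystanders visible in the pictures looked unmoved.

**What disagreed:** my measurements of the feeder's position from the two cameras differed by about 3 to 6 mm. The network's points for parts of the feeder were too coarse to use, so I fitted the feeder's position from corner points in both pictures and used a value between the two cameras'. It was close enough for the whole job.

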